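Reload the bead-tin dispenser

ROBOT

A 6-joint arm with a two-finger parallel gripper is mounted at the origin on the work surface. World frame = base frame: x ahead of the robot, y to its left, z up, the work surface at z = 0. Lengths are in m, angles in degrees, forces in N, time in s.
With the tool pointing down it reaches from about 0.25 to 0.725 m from the base axis. Payload 9.7 kg.
Tool frame: the origin (TCP) lies at the very end of the fingers, on their centre line; the grasp point (between the pads) lies grasp_offset behind it (grasp_offset is the distance from the TCP to the grasp point, in m); z points along the fingers, y is the line along which they close (so a half turn about z gives the same grasp; the last joint's range is limited). The gripper opens to 85 mm and grips with 20 to 120 N. Pads are 22 mm wide; open, the fingers measure 114 mm over their backs; the gripper's body (76 mm by 85 mm) begins 54 mm behind the grasp point. The pads swing forward as they close: fully open they stand 13 mm farther back than shut.
Start: joints at [68.812, 4.979, 10.078, 95.1, 0, 90], TCP at [0.199, 0.513, 0.231] pointing down, gripper open.
Joint ranges: [-179.16, 179.16], [-48.56, 103.87], [-65.8, 70.77], [-126.05, 130.52], [-82.76, 87.17], [-180, 180]. Speed limits (degrees/s): [127.2, 127.2, 147.25, 180, 180, 180].

INTERFACE

Orientations are given as [roll, pitch, yaw] about the fixed x, y, z axes, in that order (R = Rz(yaw) Ry(pitch) Rx(roll)).
In Python, from workcell import get_obs, camera, calibration, job_done, recognise, cut_out, mark_of, grasp_offset gives the robot as it stands.
- The arm moves only by the tool servo_tool, never from a script. Its argument "moves" is a list of rows, each a list of 3 entries, a list of its own where there are three numbers: the turn, a rotation vector about the tool's x, y, z in degrees, then the shift along the tool's x, y, z in m, then the opening in per cent of the stroke, from 0 (shut) to 100 (fully open). In form: [[[ax, ay, az], [x, y, z], claw], ...]. A call has 1 to 12 rows; each row shifts and turns the commanded pose from where the row before left it, along the tool's axes as they then stand; what a row does not reach is not made up. A row lasts 1/10 s, in which the tool goes at most 50 mm and 8.59 degrees, less where a joint would pass 70% of its speed; a pose out of reach is approached as far as the arm can. A call is refused whole if a number of a shift passes 0.05 or a number of a turn 8.59, either way. A call with a gripper value outside its range is refused whole. The fingers move at their own pace and stop on an object; "force" is the grip in N (left out, the last holds). Time passes only in rows, so rows that do not move let the fingers close. It gives the time, the measured TCP pose, the force, the opening and the grip force at its end, in the units of the state.
- get_obs(): the state, without advancing time (a new reading comes with each control period).
- camera(name): name is "side" or "top"; returns (picture, depth): 400x640x3 uint8, red, green, blue; 400x640 float32, m along the optical axis (not along the pixel's ray), 0 where there is no reading.
- calibration(name): a dict with "camera_matrix" (3x3 intrinsics, pixels), "R" (3x3) and "t" (3): a world point X has camera coordinates R X + t. Camera axes: x right, y down, z forward; pixel columns grow to the right and rows downward; lengths in m; the calibration is good to about 2 mm. A picture is of the moment at which its call begins. calibration takes no time and is no camera call.
- job_done(): hands the job in; it is judged then, once.
Trained networks look in the newest picture that a camera, given by its name, has taken for a name from the list of things; names that differ only in an ending like _2 or _b are one class to them, and where a whole thing is asked for, a point or a joint stands for the part that bears it (a point fixed in the world has none). Each returns a list of dicts, best first, with "score" (0 to 1); they miss things now and then, are a little off and sometimes report something else, mostly with a low value. They report only what shows in the picture. A call takes as long as a camera call.
- recognise(name, camera): "xyz" ([x, y, z] in m, in the coordinates of the camera as it stood for that picture, good to about 4 mm: the middle of the surface that is visible of it).
- cut_out(name, camera): "mask" (400x640 bool, what is visible of it).
- mark_of(name, camera): "xyz" ([x, y, z] in m, in the coordinates of the camera as it stood for that picture, good to about 4 mm: a listed point, or the origin of a listed thing).
The state is a dict: "time": time; "q": joint angles; "qd": joint speeds; "joint_efforts": joint torques, N m; "ee_pos": TCP position; "tcp_rot": TCP orientation; "wrist_force": force on the tool from outside, world axes, zero at the start; "torque": the same for the moment, N m; "opening": finger opening in m; "grasp_force": force on a finger pad.
Only numpy, scipy, OpenCV 4.12 (cv2) and the standard library are available. Lean on these libraries where they do the work, as an engineer would, in place of code of your own. Each camera call takes 0.05 s, during which the arm holds its last target. There are 200 camera calls.

TASK

Load the two small tins from the wooden tray into the spring-loaded column of the dispenser, the taller tin first and the flat one on top of it, lids up. Press each one down until both spring catches have snapped in over its lid, so that both tins stay down by themselves. Leave the wide tin, the spool, the tin of tools and the jar where they stand.

Things in the scene. Friction and masses are not known exactly. Their poses are not given: they have to be found in the camera images.
- tall_tin_centre (a point): The taller small tin: round plain aluminium screw-lid tin, 52 mm across, 34 mm high, about 90 g, standing lid up on the floor of the tray. Point at its centre, half-way up (17 mm above its underside); z up along its axis.
- low_tin_centre (a point): The flat small tin: same look, 52 mm across, 18 mm high, about 60 g, standing lid up on the floor of the tray. Point at its centre, half-way up (9 mm above its underside); z up along its axis.
- wide_tin_centre (a point): Bystander: wide plain aluminium tin, 82 mm across, 38 mm high, too wide for the dispenser; loose in the tray. Point at its centre, half-way up.
- spool: Bystander: wooden spool, 34 mm across, 44 mm high, standing loose in the tray. Origin at the centre of its underside.
- tray: Round dark wooden tray, fixed. Origin at the centre of its underside. Floor 8 mm above the table; clear floor 300 mm across inside the rim; rim 330 mm across outside at its top, which is 22 mm above the table.
- dispenser: Dispenser fixed to the table: dark wooden base 110 mm (its x) by 130 mm (its y), 10 mm thick, with an upright aluminium column, 56 mm inside. Origin: centre of the base's underside, on the column's axis. The column's +x and -x sides are open slots 41 mm wide over its whole height, for the fingers that hold a tin; the other sides carry posts and catches, within 50 mm of the axis.
- mouth (a point): Centre of the column's flared mouth, on its axis, 148 mm above the table (62 mm wide there, straight 56 mm guide from 139 mm down). Axes as the dispenser's. A tin set in here rests on the sloping tops of the two catches, its underside about 128 mm above the table, until it is pressed.
- catch_level (a point): Point on the column's axis level with the flat undersides of the catches, 115 mm above the table. The catches stick 6.5 mm into the column. Pressed down, a tin spreads them; they snap in over its lid once its top is below this level, and the spring then holds it up against them. The next tin is pressed on top of it and moves it down by the new tin's height.
- platform (a joint): How far the spring platform (48 mm disc in the column) is pressed down, m: 0 when empty, its top then 111 mm above the table; about 0.030 with the tall tin latched, 0.048 with both, stop at 0.056. Pressing takes some 4 N at first, rising to about 11 N for the first tin and 15 to 20 N for the second; a tin let go half-way is pushed up again.
- catch_left (a joint): Steel spring catch on the dispenser's +y side, m: 0 when sprung in, about 0.005 when a tin's side holds it out.
- catch_right (a joint): Steel spring catch on the dispenser's -y side, same values.
- tool_tin: Bystander and obstacle: dull pink tin of tools, 72 mm across and 92 mm high, with plier handles and sticks that rise to 170 mm within 30 mm of its axis; stands loose about 125 mm from the column, on one of its catch sides. Origin at the centre of its underside.
- jar: Bystander: glass jar with a wooden lid, 60 mm across, 85 mm high, standing loose about 125 mm from the column on the other catch side. Origin at the centre of its underside.

How it is judged:
By the outcome, as a careful person would: the job done as asked, in the order asked, and still so for the second after the job is handed in, with the robot touching nothing.
It also fails if it takes over 70 s, if anything falls off the work surface, if the arm or the gripper's body presses on something with over 40 N, if the wrist force passes 120 N, or if a joint passes its speed limit or range.

## Working session

There is one attempt and no reset: what is moved stays moved. The work goes in short steps, Python scripts to look and compute and a tool call to move; the robot and the scene stay as the last step left them, time stands still between calls to the robot, and variables do not carry over. Pictures are saved under pics/ and viewed, at most 10 in all, crops included, and the job is handed in when it is done.

Besides the shell and the picture viewer there is one more tool, called after "Request:" as name(argument=value, ...) on one line, values as JSON. servo_tool: Moves the arm, as the interface text tells. Its arguments: {"type":"object","properties":{"moves":{"type":"array"},"force":{"type":"number"}},"required":["moves"]}

```bash
ls; mkdir -p pics; cat > h.py <<'E'
import numpy as np, cv2
from workcell import *
def w(p,cam):
    c=calibration(cam); return np.array(c["R"]).T@(np.array(p)-np.array(c["t"]))
E
python3 - <<'E'
from h import *
print(get_obs(), grasp_offset)
for cam in ("top","side"):
    im,d=camera(cam); cv2.imwrite(f"pics/{cam}0.png",im[:,:,::-1])
    for n in ["tall_tin_centre","low_tin_centre","wide_tin_centre","spool","tray","dispenser","mouth","catch_level","tool_tin","jar"]:
        try: print(cam,n,[(round(r["score"],2),w(r["xyz"],cam).round(4).tolist()) for r in mark_of(n,cam)[:3]])
        except Exception as e: print(n,e)
E
```

```text
pics
{'time': 0.0, 'q': array([6.88106227e+01, 5.01211774e+00, 1.00357780e+01, 9.50997063e+01,
       1.08491662e-03, 9.00002449e+01]), 'qd': array([-0.10135327,  0.06322411,  0.00902525,  0.02217202, -0.01104903,
        0.11186438]), 'joint_efforts': array([ 1.51997888e-04, -5.20382559e+01,  4.64808691e+01,  1.61409681e-02,
       -2.60951265e-05, -8.77895303e-06]), 'ee_pos': array([0.19871344, 0.51261063, 0.23058516]), 'tcp_rot': array([-1.79923954e+02, -1.08459058e-03,  1.58810376e+02]), 'wrist_force': array([-0.68396159, -0.61729927, -0.33524351]), 'torque': array([ 0.02751405,  0.0019638 , -0.01835366]), 'grasp_force': 0.0, 'opening': 0.08531387591492773} 0.0187
top tall_tin_centre [(0.76, [0.5185, 0.1942, 0.0266]), (0.58, [0.4996, 0.2687, 0.0096])]
top low_tin_centre [(0.64, [0.5689, 0.3247, 0.0168])]
top wide_tin_centre [(0.73, [0.4361, 0.3019, 0.0293])]
top spool [(0.83, [0.502, 0.2703, 0.0092]), (0.25, [0.5225, 0.1959, 0.0268])]
top tray [(0.85, [0.5011, 0.2698, 0.0044])]
top dispenser [(0.95, [0.5432, -0.2301, 0.0028])]
top mouth [(0.83, [0.5425, -0.232, 0.1485])]
top catch_level [(0.66, [0.5422, -0.2273, 0.1185])]
top tool_tin [(0.83, [0.4976, -0.1139, 0.001])]
top jar [(0.87, [0.6116, -0.3247, 0.0009]), (0.5, [0.5445, -0.2323, 0.1494])]
side tall_tin_centre [(0.77, [0.5142, 0.1939, 0.0295]), (0.21, [0.5387, -0.2326, 0.1544])]
side low_tin_centre [(0.73, [0.432, 0.2991, 0.0296]), (0.58, [0.5659, 0.3194, 0.0167])]
side wide_tin_centre [(0.89, [0.434, 0.3014, 0.0295])]
side spool [(0.6, [0.5045, 0.2665, 0.0083]), (0.46, [0.566, 0.3198, 0.0171])]
side tray [(0.72, [0.5028, 0.2715, -0.0009]), (0.62, [0.4311, 0.2998, 0.0297])]
side dispenser [(0.74, [0.537, -0.2271, 0.0064])]
side mouth [(0.94, [0.5397, -0.2269, 0.1506])]
side catch_level [(0.66, [0.5393, -0.2281, 0.1195])]
side tool_tin [(0.76, [0.4901, -0.1141, 0.0011])]
side jar [(0.82, [0.6124, -0.3182, 0.001])]
```

View pics/top0.png

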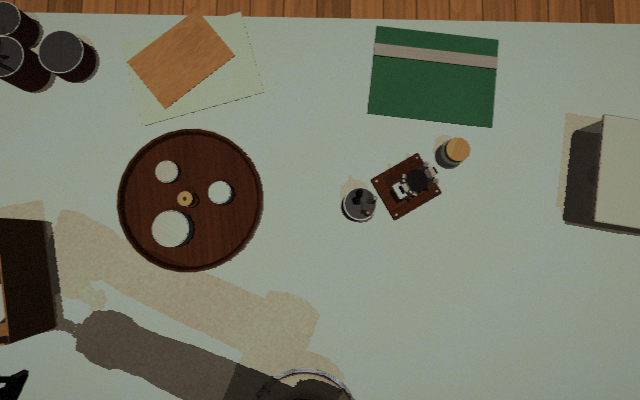

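View pics/side0.png

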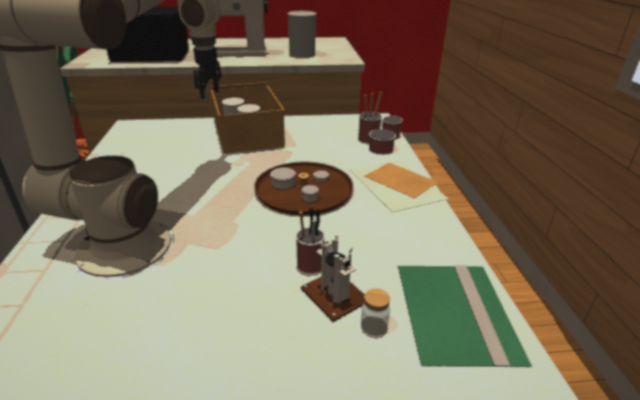

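The top view shows the tall tin at (220,191), the low tin at (167,171), the wide tin at (172,229), the spool at (186,199) and the turned dispenser base at (407,187). The tool tin is at (359,205) and the jar at (453,152). The networks agree with the picture, apart from a few low-score mix-ups. Next I refine the tins and the dispenser's yaw.

```bash
cat >> h.py <<'E'
def cloud(d,m,cam):
    c=calibration(cam); K=np.array(c["camera_matrix"]); v,u=np.nonzero(m&(d>0)); z=d[v,u]
    P=np.stack([(u-K[0,2])/K[0,0]*z,(v-K[1,2])/K[1,1]*z,z],1)
    return (P-np.array(c["t"]))@np.array(c["R"])
E
python3 - <<'E'
from h import *
for cam in ("top","side"):
    im,d=camera(cam); print(cam, "f",calibration(cam)["camera_matrix"][0][0])
    for n,h in [("tall_tin_centre",.042),("low_tin_centre",.026),("dispenser",.01),("tool_tin",.09),("jar",.085)]:
        for r in cut_out(n,cam)[:2]:
            m=r["mask"]; P=cloud(d,m,cam); Q=P[abs(P[:,2]-h)<.006]
            if len(Q)<5: print(n,r["score"],len(P),P.mean(0)); continue
            (cx,cy),rad=cv2.minEnclosingCircle(Q[:,:2].astype(np.float32))
            print(n,round(r["score"],2),len(Q),"mean",Q.mean(0).round(4),"circ",round(cx,4),round(cy,4),round(rad,4),"rect",cv2.minAreaRect(Q[:,:2].astype(np.float32)))
            if n=="dispenser":
                T=P[P[:,2]>.135]; print(" top pts",len(T),T.mean(0).round(4),T[:,2].max(),cv2.minAreaRect(T[:,:2].astype(np.float32)))
    if cam=="top": cv2.imwrite("pics/disp.png",cv2.resize(im[140:235,330:480,::-1],None,fx=5,fy=5,interpolation=cv2.INTER_CUBIC))
E
```

```text
top f 440.6360972079419
tall_tin_centre 0.9 421 mean [0.5176 0.1951 0.0423] circ 0.518 0.196 0.0265 rect ((0.5181702971458435, 0.19513705372810364), (0.05081615969538689, 0.05095434933900833), 26.234060287475586)
tall_tin_centre 0.28 99 [ 0.55725178 -0.25676942  0.12670593]
low_tin_centre 0.98 408 mean [0.5648 0.3201 0.0263] circ 0.5659 0.3205 0.0264 rect ((0.5645750761032104, 0.32001644372940063), (0.05148030072450638, 0.048762958496809006), 87.05325317382812)
low_tin_centre 0.24 67 [ 0.52428555 -0.20060626  0.12955991]
dispenser 0.84 1738 mean [ 0.5362 -0.2213  0.0104] circ 0.5404 -0.2301 0.0833 rect ((0.5432453751564026, -0.23316365480422974), (0.1098613440990448, 0.137386754155159), 30.6354923248291)
 top pts 121 [ 0.5426 -0.233   0.1438] 0.1519013121977586 ((0.5432765483856201, -0.23224157094955444), (0.04940589889883995, 0.07002882659435272), 31.031631469726562)
dispenser 0.55 41 mean [0.4366 0.2819 0.0106] circ 0.4365 0.3074 0.0478 rect ((0.44319412112236023, 0.30474531650543213), (0.09513898938894272, 0.06964939087629318), 68.6917495727539)<stdin>:11: RuntimeWarning: Mean of empty slice.
  ret = um.true_divide(
Traceback (most recent call last):
ValueError: zero-size array to reduction operation maximum which has no identity
```

Request:
servo_tool(moves=[[[0, 0, 7.6], [0, 0, 0], 100], [[0, 0, 7.6], [0, 0, 0], 100], [[0, 0, 7.6], [0, 0, 0], 100], [[0, 0, 7.6], [0, 0, 0], 100], [[0, 0, 7.6], [0, 0, 0], 100]], force=60)

```text
time: 1.8
ee_pos: [0.1988, 0.5128, 0.2313]
tcp_rot: [180.0, 0.0, 120.5]
wrist_force: [0.1, -1.1, 0.2]
opening: 0.0855
grasp_force: 0.0
```

```bash
cat >> h.py <<'E'
from scipy.spatial.transform import Rotation as Ro
def go(x,y,z,yaw=120.8):
    o=get_obs(); R=Ro.from_euler("xyz",o["tcp_rot"],degrees=True); T=Ro.from_euler("xyz",[180,0,yaw],degrees=True)
    print("now",o["ee_pos"].round(4),o["tcp_rot"].round(2),"t",round(o["time"],2))
    print("shift",R.inv().apply(np.array([x,y,z])-o["ee_pos"]).round(4),"turn",(R.inv()*T).as_rotvec(degrees=True).round(2))
E
python3 - <<'E'
from h import *
go(.518,.195,.10)
cam="side"; im,d=camera(cam)
for n,h in [("tall_tin_centre",.042),("low_tin_centre",.026),("dispenser",.145)]:
    for r in cut_out(n,cam)[:2]:
        P=cloud(d,r["mask"],cam); Q=P[abs(P[:,2]-h)<.005]
        if len(Q)>5: print(n,round(r["score"],2),len(Q),"mean",Q.mean(0).round(4),"rect",np.round(cv2.minAreaRect(Q[:,:2].astype(np.float32))[0],4))
im,d=camera("top"); cv2.imwrite("pics/disp.png",cv2.resize(im[140:235,330:480,::-1],None,fx=5,fy=5,interpolation=cv2.INTER_CUBIC))
E
```

```text
now [0.1988 0.5128 0.2313] [180.    0.  120.5] t 1.8
shift [-0.4359  0.1138  0.1313] turn [ 0.   0.  -0.3]
tall_tin_centre 0.58 24 mean [0.5005 0.2506 0.0416] rect [0.5    0.2358]
tall_tin_centre 0.48 115 mean [0.5171 0.1896 0.0419] rect [0.5175 0.1931]
dispenser 0.98 52 mean [ 0.5415 -0.2295  0.1448] rect [ 0.5414 -0.2324]
```

View pics/disp.png

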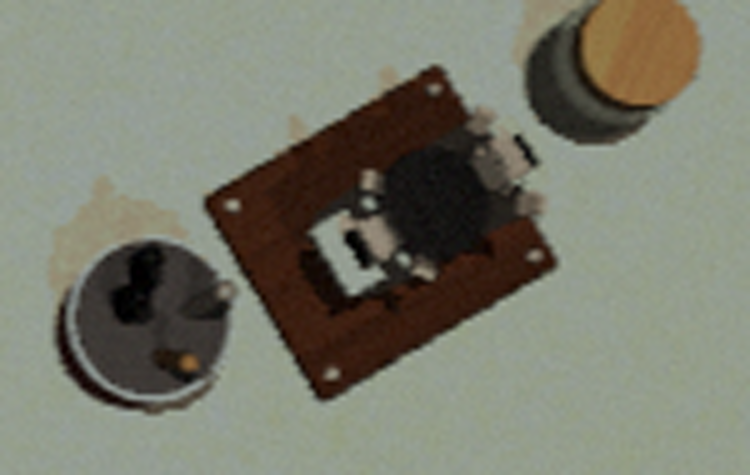

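The crop shows the dispenser base with rivets at crop pixels (232,205), (332,373), (535,255) and (434,88), which puts its x axis at about 30.4°. The dark platform is at about (438,203), with the catches toward the tool tin and the jar. The column centre is about (0.542, -0.232), so I go to the tall tin.

Request:
servo_tool(moves=[[[0, 0, 0], [-0.0436, 0.0114, 0.005], 100], [[0, 0, 0], [-0.0436, 0.0114, 0.01], 100], [[0, 0, 0], [-0.0436, 0.0114, 0.01], 100], [[0, 0, 0], [-0.0436, 0.0114, 0.01], 100], [[0, 0, 0], [-0.0436, 0.0114, 0.01], 100], [[0, 0, 0], [-0.0436, 0.0114, 0.01], 100], [[0, 0, 0], [-0.0436, 0.0114, 0.01], 100], [[0, 0, 0], [-0.0436, 0.0114, 0.01], 100], [[0, 0, 0], [-0.0436, 0.0114, 0.01], 100], [[0, 0, 0], [-0.0436, 0.0114, 0.01], 100], [[0, 0, 0], [0, 0, 0], 100], [[0, 0, 0], [0, 0, 0], 100]])

```text
time: 3.25
ee_pos: [0.5202, 0.1959, 0.1358]
tcp_rot: [-179.9, -0.0, 120.8]
wrist_force: [0.8, 0.3, -0.1]
opening: 0.0854
grasp_force: 0.0
```

```bash
python3 - <<'E'
from h import *
go(.518,.195,.014,120.4)
E
```

```text
now [0.5202 0.1959 0.1358] [-1.7994e+02 -2.0000e-02  1.2081e+02] t 3.25
shift [ 0.0003 -0.0022  0.1218] turn [-0.06 -0.02  0.41]
```

Request:
servo_tool(moves=[[[0, 0, 0.4], [0, -0.002, 0.03], 100], [[0, 0, 0], [0, 0, 0.03], 100], [[0, 0, 0], [0, 0, 0.03], 100], [[0, 0, 0], [0, 0, 0.02], 100], [[0, 0, 0], [0, 0, 0.012], 100], [[0, 0, 0], [0, 0, 0], 100], [[0, 0, 0], [0, 0, 0], 0], [[0, 0, 0], [0, 0, 0], 0], [[0, 0, 0], [0, 0, 0], 0], [[0, 0, 0], [0, 0, 0], 0], [[0, 0, 0], [0, 0, 0], 0], [[0, 0, 0], [0, 0, 0], 0]])

```text
time: 4.45
ee_pos: [0.5192, 0.1962, 0.0162]
tcp_rot: [179.8, 0.0, 120.4]
wrist_force: [-0.4, 0.5, 6.3]
opening: 0.0501
grasp_force: 62.5
```

Request:
servo_tool(moves=[[[0, 0, 0], [0, 0, -0.01], 0], [[0, 0, 0], [0, 0, -0.04], 0], [[0, 0, 0], [0, 0, -0.05], 0], [[0, 0, 0], [0, 0, -0.05], 0], [[0, 0, 0], [0, 0, -0.05], 0], [[0, 0, 0], [0, 0, 0], 0], [[0, 0, 0], [0, 0, 0], 0]])

```text
time: 5.15
ee_pos: [0.5189, 0.1959, 0.2164]
tcp_rot: [179.8, 0.0, 120.4]
wrist_force: [-0.6, 0.1, -1.2]
opening: 0.0501
grasp_force: 62.7
```

```bash
python3 - <<'E'
from h import *
o=get_obs(); print(o["opening"],o["wrist_force"],o["grasp_force"])
for cam in ("side","top"):
    im,d=camera(cam)
    for r in cut_out("tall_tin_centre",cam)[:2]:
        P=cloud(d,r["mask"],cam); print(cam,round(r["score"],2),len(P),P.mean(0).round(4),P.min(0).round(4),P.max(0).round(4))
    for r in mark_of("tall_tin_centre",cam)[:2]: print("mark",round(r["score"],2),w(r["xyz"],cam).round(4))
    if cam=="side": cv2.imwrite("pics/side1.png",cv2.resize(im[60:220,200:420,::-1],None,fx=3,fy=3))
go(.542,-.2315,.25,120.4)
E
```

```text
0.05009898536048484 [-0.64847509  0.1183542  -1.24353305] 62.659099102020264
side 0.48 232 [0.5211 0.1893 0.227 ] [ 0.4961  0.1666 -0.003 ] [0.5971 0.709  0.245 ]
mark 0.76 [0.5152 0.1961 0.2275]
top 0.54 144 [0.5208 0.1759 0.2351] [0.5039 0.1701 0.212 ] [0.5365 0.1848 0.2421]
mark 0.5 [0.5191 0.1946 0.2213]
now [0.5178 0.1956 0.2131] [-1.7988e+02 -2.0000e-02  1.2041e+02] t 5.45
shift [-0.3805 -0.1954 -0.0367] turn [-0.12 -0.02  0.01]
```

View pics/side1.png

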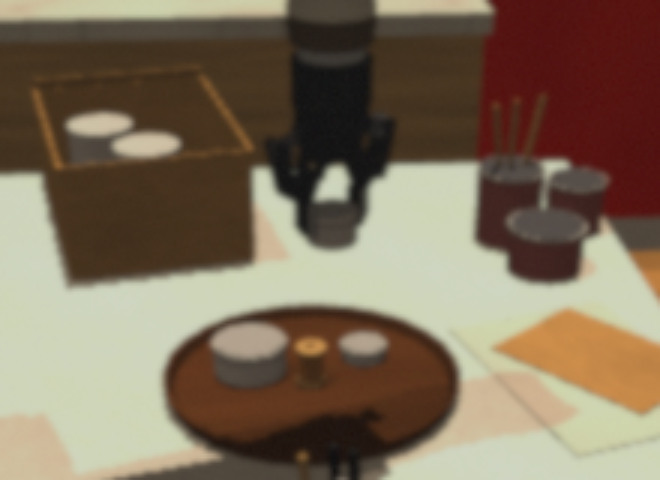

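The side view shows the tall tin held level between the fingers at crop (332,222), with the spool, wide tin and low tin undisturbed. I carry it over the column.

Request:
servo_tool(moves=[[[0, 0, 0], [-0.02, -0.01, -0.02], 0], [[0, 0, 0], [-0.036, -0.0185, -0.017], 0], [[0, 0, 0], [-0.036, -0.0185, 0], 0], [[0, 0, 0], [-0.036, -0.0185, 0], 0], [[0, 0, 0], [-0.036, -0.0185, 0], 0], [[0, 0, 0], [-0.036, -0.0185, 0], 0], [[0, 0, 0], [-0.036, -0.0185, 0], 0], [[0, 0, 0], [-0.036, -0.0185, 0], 0], [[0, 0, 0], [-0.036, -0.0185, 0], 0], [[0, 0, 0], [-0.036, -0.0185, 0], 0], [[0, 0, 0], [-0.036, -0.0185, 0], 0], [[0, 0, 0], [0, 0, 0], 0]])

```text
time: 6.65
ee_pos: [0.5419, -0.2347, 0.2495]
tcp_rot: [-179.9, -0.1, 120.2]
wrist_force: [0.0, 0.5, -1.1]
opening: 0.0503
grasp_force: 62.7
```

```bash
python3 - <<'E'
from h import *
go(.542,-.2315,.17,120.4)
go(.542,-.2315,.17,120.4)
E
```

```text
now [ 0.5419 -0.2347  0.2495] [-1.7989e+02 -6.0000e-02  1.2018e+02] t 6.65
shift [0.0027 0.0018 0.0795] turn [-0.11 -0.06 -0.22]
now [ 0.5419 -0.2347  0.2495] [-1.7989e+02 -6.0000e-02  1.2018e+02] t 6.65
shift [0.0027 0.0018 0.0795] turn [-0.11 -0.06 -0.22]
```

Request:
servo_tool(moves=[[[0, 0, -0.2], [0, 0, 0.02], 0], [[0, 0, 0], [0, 0, 0.03], 0], [[0, 0, 0], [0, 0, 0.025], 0], [[0, 0, 0], [0, 0, 0], 0], [[0, 0, 0], [0, 0, 0], 0]])

```text
time: 7.15
ee_pos: [0.5423, -0.2302, 0.1765]
tcp_rot: [-180.0, -0.0, 120.6]
wrist_force: [0.9, -0.1, -0.2]
opening: 0.0504
grasp_force: 62.7
```

```bash
python3 - <<'E'
from h import *
for cam in ("side","top"):
    im,d=camera(cam)
    for n in ("mouth","tall_tin_centre","dispenser"):
        print(cam,n,[(round(r["score"],2),w(r["xyz"],cam).round(4).tolist()) for r in mark_of(n,cam)[:2]])
    if cam=="side": cv2.imwrite("pics/side2.png",cv2.resize(im[200:330,270:420,::-1],None,fx=4.5,fy=4.5,interpolation=cv2.INTER_CUBIC))
go(.542,-.2315,.136,120.4)
E
```

```text
side mouth [(0.77, [0.5407, -0.2271, 0.1511]), (0.63, [0.4944, -0.1089, -0.0007])]
side tall_tin_centre [(0.81, [0.5397, -0.2291, 0.1906])]
side dispenser [(0.57, [0.5396, -0.2289, 0.0042])]
top mouth [(0.66, [0.5428, -0.2318, 0.1507])]
top tall_tin_centre [(0.82, [0.5448, -0.2327, 0.1887])]
top dispenser [(0.62, [0.5426, -0.229, 0.0008])]
now [ 0.5427 -0.2308  0.1769] [1.7997e+02 4.0000e-02 1.2061e+02] t 7.55
shift [-0.0002 -0.001   0.0409] turn [0.03 0.04 0.21]
```

View pics/side2.png

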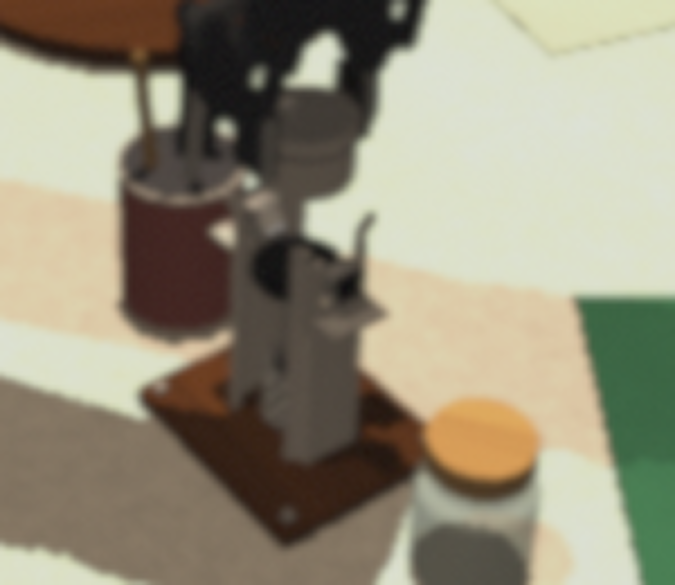

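The side crop shows the tin centred above the column mouth, at crop (315,140) against the column at (315,250). I lower it into the mouth.

Request:
servo_tool(moves=[[[0, 0, 0], [0, -0.001, 0.008], 0], [[0, 0, 0], [0, 0, 0.008], 0], [[0, 0, 0], [0, 0, 0.006], 0], [[0, 0, 0], [0, 0, 0.006], 0], [[0, 0, 0], [0, 0, 0.004], 0], [[0, 0, 0], [0, 0, 0.004], 0], [[0, 0, 0], [0, 0, 0], 0]], force=90)

```text
time: 8.25
ee_pos: [0.5414, -0.2311, 0.1397]
tcp_rot: [-180.0, -0.0, 120.6]
wrist_force: [-0.3, -0.7, -1.1]
opening: 0.0495
grasp_force: 93.1
```

Request:
servo_tool(moves=[[[0, 0, 0], [0, 0, 0.003], 0], [[0, 0, 0], [0, 0, 0.003], 0], [[0, 0, 0], [0, 0, 0.003], 0], [[0, 0, 0], [0, 0, 0.003], 0], [[0, 0, 0], [0, 0, 0], 0]])

```text
time: 8.75
ee_pos: [0.5417, -0.2311, 0.1279]
tcp_rot: [180.0, -0.0, 120.6]
wrist_force: [0.7, 1.1, -0.9]
opening: 0.0497
grasp_force: 93.5
```

Request:
servo_tool(moves=[[[0, 0, 0], [0, 0, 0.003], 0], [[0, 0, 0], [0, 0, 0.003], 0], [[0, 0, 0], [0, 0, 0], 0]])

```text
time: 9.05
ee_pos: [0.5414, -0.2311, 0.1216]
tcp_rot: [-180.0, -0.0, 120.6]
wrist_force: [0.0, -0.2, -0.9]
opening: 0.0497
grasp_force: 94.1
```

```bash
python3 - <<'E'
from h import *
for cam in ("side","top"):
    im,d=camera(cam)
    for n in ("tall_tin_centre",):
        print(cam,n,[(round(r["score"],2),w(r["xyz"],cam).round(4).tolist()) for r in mark_of(n,cam)[:2]])
    if cam=="side": cv2.imwrite("pics/side3.png",cv2.resize(im[200:330,270:420,::-1],None,fx=4.5,fy=4.5,interpolation=cv2.INTER_CUBIC))
print(get_obs()["wrist_force"])
E
```

```text
side tall_tin_centre [(0.53, [0.5403, -0.2306, 0.1352])]
top tall_tin_centre [(0.74, [0.542, -0.229, 0.1333])]
[ 0.78983103  0.78654891 -3.34054185]
```

View pics/side3.png

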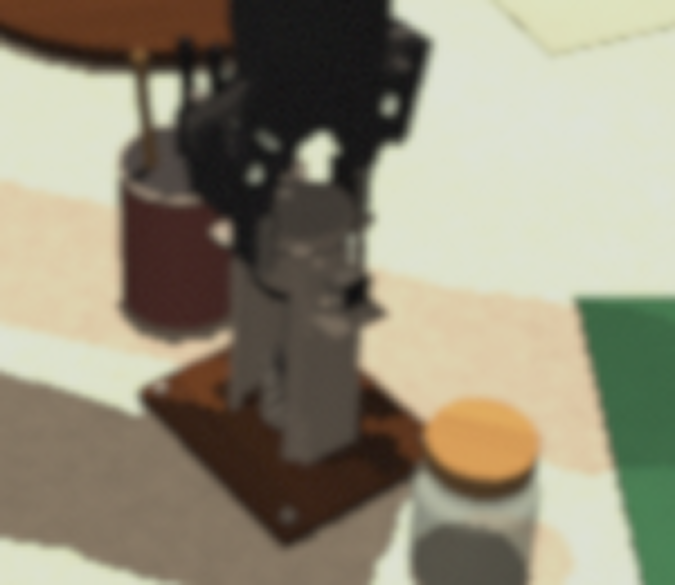

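The tin is in the column, past the slopes of the catches, with no side force. I press it down.

Request:
servo_tool(moves=[[[0, 0, 0], [0, 0, 0.004], 0], [[0, 0, 0], [0, 0, 0.004], 0], [[0, 0, 0], [0, 0, 0.004], 0], [[0, 0, 0], [0, 0, 0.004], 0], [[0, 0, 0], [0, 0, 0.004], 0], [[0, 0, 0], [0, 0, 0], 0]])

```text
time: 9.85
ee_pos: [0.5418, -0.2313, 0.1027]
tcp_rot: [180.0, 0.1, 120.6]
wrist_force: [-1.0, 0.6, 4.2]
opening: 0.0495
grasp_force: 94.2
```

Request:
servo_tool(moves=[[[0, 0, 0], [0, 0, 0.004], 0], [[0, 0, 0], [0, 0, 0.004], 0], [[0, 0, 0], [0, 0, 0.004], 0], [[0, 0, 0], [0, 0, 0.002], 0], [[0, 0, 0], [0, 0, 0], 0]])

```text
time: 10.35
ee_pos: [0.5418, -0.2314, 0.0892]
tcp_rot: [180.0, 0.1, 120.6]
wrist_force: [-3.0, 1.4, 9.4]
opening: 0.0495
grasp_force: 94.5
```

Request:
servo_tool(moves=[[[0, 0, 0], [0, 0, 0.003], 0], [[0, 0, 0], [0, 0, 0.003], 0], [[0, 0, 0], [0, 0, 0], 0], [[0, 0, 0], [0, 0, 0], 0]])

```text
time: 10.75
ee_pos: [0.5418, -0.2314, 0.0835]
tcp_rot: [180.0, 0.1, 120.6]
wrist_force: [-3.3, 1.5, 9.5]
opening: 0.0496
grasp_force: 94.5
```

```bash
python3 - <<'E'
from h import *
for cam in ("side","top"):
    im,d=camera(cam)
    for n in ("tall_tin_centre","mouth"):
        print(cam,n,[(round(r["score"],2),w(r["xyz"],cam).round(4).tolist()) for r in mark_of(n,cam)[:2]])
    for r in cut_out("tall_tin_centre",cam)[:1]:
        P=cloud(d,r["mask"],cam); print(len(P),np.percentile(P[:,2],[5,25,50,75,95]).round(4))
print(get_obs()["wrist_force"],get_obs()["ee_pos"])
E
```

```text
side tall_tin_centre [(0.62, [0.538, -0.2318, 0.0966])]
side mouth []
top tall_tin_centre [(0.47, [0.5448, -0.2293, 0.0945])]
top mouth [(0.63, [0.5436, -0.2315, 0.1483])]
146 [0.1076 0.1093 0.1106 0.1127 0.2178]
[-2.85480802  1.22494667 10.44298125] [ 0.54181648 -0.23137949  0.08363185]
```

Request:
servo_tool(moves=[[[0, 0, 0], [0, 0, 0.0025], 0], [[0, 0, 0], [0, 0, 0], 0], [[0, 0, 0], [0, 0, 0], 0]])

```text
time: 11.45
ee_pos: [0.5418, -0.2314, 0.0811]
tcp_rot: [180.0, 0.1, 120.6]
wrist_force: [-4.3, 1.5, 10.8]
opening: 0.0492
grasp_force: 94.5
```

Request:
servo_tool(moves=[[[0, 0, 0], [0, 0, 0], 100], [[0, 0, 0], [0, 0, 0], 100], [[0, 0, 0], [0, 0, 0], 100], [[0, 0, 0], [0, 0, 0], 100], [[0, 0, 0], [0, 0, 0], 100], [[0, 0, 0], [0, 0, 0], 100]])

```text
time: 12.05
ee_pos: [0.5416, -0.2312, 0.0796]
tcp_rot: [-180.0, -0.0, 120.6]
wrist_force: [-0.5, -0.1, 0.5]
opening: 0.0851
grasp_force: 0.0
```

```bash
python3 - <<'E'
from h import *
for cam in ("side","top"):
    im,d=camera(cam)
    for n in ("tall_tin_centre",):
        print(cam,n,[(round(r["score"],2),w(r["xyz"],cam).round(4).tolist()) for r in mark_of(n,cam)[:2]])
    for r in cut_out("tall_tin_centre",cam)[:1]:
        P=cloud(d,r["mask"],cam); print(len(P),np.percentile(P[:,2],[5,25,50,75,95]).round(4))
print(get_obs()["wrist_force"],get_obs()["ee_pos"])
E
```

```text
side tall_tin_centre [(0.84, [0.5366, -0.2306, 0.1033])]
250 [0.0879 0.1021 0.1145 0.1157 0.1171]
top tall_tin_centre [(0.62, [0.5449, -0.2308, 0.0988])]
93 [0.1131 0.1145 0.1153 0.1163 0.1184]
[ 0.54386053 -0.64353013 -0.63528459] [ 0.54164787 -0.23120639  0.07978045]
```

Lid at 0.115 m after release, so the tall tin is latched (unlatched it would stand at about 0.145). I withdraw and go to the flat tin.

Request:
servo_tool(moves=[[[0, 0, 0], [0, 0, -0.02], 100], [[0, 0, 0], [0, 0, -0.04], 100], [[0, 0, 0], [0, 0, -0.045], 100], [[0, 0, 0], [0, 0, -0.045], 100], [[0, 0, 0], [0, 0, -0.02], 100], [[0, 0, 0], [0, 0, 0], 100]])

```text
time: 12.95
ee_pos: [0.5426, -0.2316, 0.2536]
tcp_rot: [179.8, 0.3, 120.6]
wrist_force: [0.5, 0.2, -0.4]
opening: 0.0852
grasp_force: 0.0
```

```bash
python3 - <<'E'
from h import *
im,d=camera("top")
for n,h in (("tall_tin_centre",.115),("low_tin_centre",.026)):
    for r in cut_out(n,"top")[:2]:
        P=cloud(d,r["mask"],"top"); print(n,round(r["score"],2),len(P),np.percentile(P[:,2],[5,50,95]).round(4),np.round(cv2.minAreaRect(P[abs(P[:,2]-h)<.006][:,:2].astype(np.float32))[0],4))
cv2.imwrite("pics/top2.png",cv2.resize(im[140:235,330:480,::-1],None,fx=5,fy=5,interpolation=cv2.INTER_CUBIC))
go(.5655,.3205,.20,150)
E
```

```text
tall_tin_centre 0.68 437 [0.1127 0.1156 0.1182] [ 0.542  -0.2304]
low_tin_centre 0.87 430 [0.0143 0.0262 0.0295] [0.5641 0.3205]
now [ 0.5415 -0.2311  0.2486] [-1.7995e+02 -7.0000e-02  1.2061e+02] t 13.1
shift [0.4625 0.3016 0.0488] turn [ -0.03  -0.08 -29.39]
```

Request:
servo_tool(moves=[[[0, 0, 0], [0.0385, 0.0251, 0], 100], [[0, 0, 0], [0.0385, 0.0251, 0], 100], [[0, 0, 0], [0.0385, 0.0251, 0], 100], [[0, 0, 0], [0.0385, 0.0251, 0], 100], [[0, 0, 0], [0.0385, 0.0251, 0], 100], [[0, 0, 0], [0.0385, 0.0251, 0], 100], [[0, 0, 0], [0.0385, 0.0251, 0], 100], [[0, 0, 0], [0.0385, 0.0251, 0.01], 100], [[0, 0, 0], [0.0385, 0.0251, 0.01], 100], [[0, 0, 0], [0.0385, 0.0251, 0.01], 100], [[0, 0, 0], [0.0385, 0.0251, 0.01], 100], [[0, 0, 0], [0.0385, 0.0251, 0.01], 100]])

```text
time: 14.3
ee_pos: [0.5648, 0.3214, 0.1975]
tcp_rot: [-179.9, 0.0, 120.6]
wrist_force: [0.8, 0.0, -0.2]
opening: 0.0854
grasp_force: 0.0
```

Request:
servo_tool(moves=[[[0, 0, -7.4], [0, 0, 0.02], 100], [[0, 0, -7.4], [0, 0, 0.02], 100], [[0, 0, -7.4], [0, 0, 0.02], 100], [[0, 0, -7.4], [0, 0, 0.02], 100], [[0, 0, 0], [0, 0, 0], 100], [[0, 0, 0], [0, 0, 0], 100]])

```text
time: 14.9
ee_pos: [0.565, 0.3194, 0.1189]
tcp_rot: [-179.9, -0.1, 150.0]
wrist_force: [0.0, 0.0, 1.0]
opening: 0.085
grasp_force: 0.0
```

```bash
python3 - <<'E'
from h import *
go(.565,.3205,.010,150)
E
```

```text
now [0.565  0.3194 0.1189] [-1.7989e+02 -6.0000e-02  1.4999e+02] t 14.9
shift [0.0004 0.0012 0.1089] turn [-0.11 -0.06 -0.01]
```

Request:
servo_tool(moves=[[[0, 0, 0], [0, 0.001, 0.03], 100], [[0, 0, 0], [0, 0, 0.03], 100], [[0, 0, 0], [0, 0, 0.025], 100], [[0, 0, 0], [0, 0, 0.015], 100], [[0, 0, 0], [0, 0, 0.008], 100], [[0, 0, 0], [0, 0, 0], 100], [[0, 0, 0], [0, 0, 0], 0], [[0, 0, 0], [0, 0, 0], 0], [[0, 0, 0], [0, 0, 0], 0], [[0, 0, 0], [0, 0, 0], 0], [[0, 0, 0], [0, 0, 0], 0], [[0, 0, 0], [0, 0, 0], 0]], force=60)

```text
time: 16.1
ee_pos: [0.5669, 0.3211, 0.0138]
tcp_rot: [179.9, 0.1, 150.2]
wrist_force: [-0.3, -0.6, 6.5]
opening: 0.0494
grasp_force: 61.8
```

Request:
servo_tool(moves=[[[0, 0, 0], [0, 0, -0.01], 0], [[0, 0, 0], [0, 0, -0.04], 0], [[0, 0, 0], [0, 0, -0.05], 0], [[0, 0, 0], [0, 0, -0.05], 0], [[0, 0, 0], [0, 0, -0.05], 0], [[0, 0, 0], [0, 0, -0.04], 0], [[0, 0, 0], [0, 0, 0], 0]])

```text
time: 16.8
ee_pos: [0.5671, 0.3212, 0.2599]
tcp_rot: [179.5, 0.3, 150.2]
wrist_force: [0.7, 1.5, -0.7]
opening: 0.0492
grasp_force: 62.4
```

Request:
servo_tool(moves=[[[0, 0, 7.4], [0, 0, 0], 0], [[0, 0, 7.4], [0, 0, 0], 0], [[0, 0, 7.4], [0, 0, 0], 0], [[0, 0, 7.4], [0, 0, 0], 0], [[0, 0, 0], [0, 0, 0], 0], [[0, 0, 0], [0, 0, 0], 0]])

```text
time: 17.4
ee_pos: [0.566, 0.3206, 0.2519]
tcp_rot: [-180.0, 0.0, 120.8]
wrist_force: [0.7, -0.7, -0.4]
opening: 0.0494
grasp_force: 62.3
```

```bash
python3 - <<'E'
from h import *
go(.5418,-.2314,.25,120.5)
im,d=camera("side")
for r in mark_of("low_tin_centre","side")[:2]: print("mark",round(r["score"],2),w(r["xyz"],"side").round(4))
cv2.imwrite("pics/side4.png",cv2.resize(im[30:210,200:420,::-1],None,fx=3,fy=3))
E
```

```text
now [0.566  0.3206 0.2519] [-180.      0.    120.83] t 17.4
shift [-0.4616 -0.3036  0.0019] turn [-0.    0.    0.33]
mark 0.61 [0.568  0.3211 0.2519]
```

View pics/side4.png

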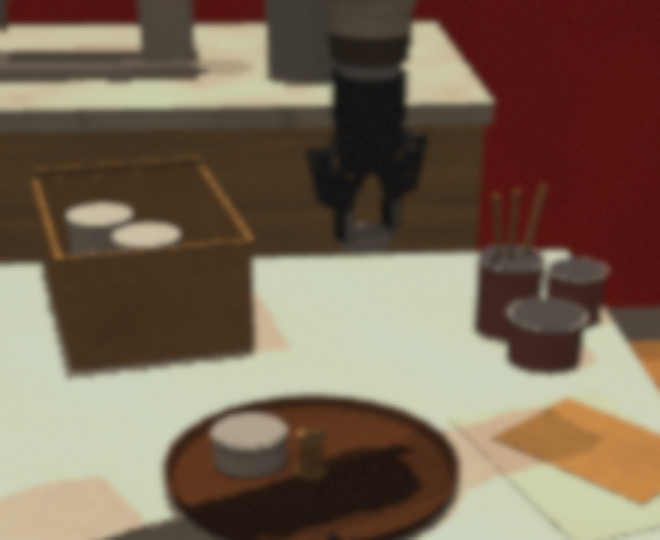

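The side view shows the flat tin held level at crop (368,235), with the spool and wide tin unmoved. I carry it to the column.

Request:
servo_tool(moves=[[[0, 0, 0.3], [-0.0385, -0.0253, 0], 0], [[0, 0, 0], [-0.0385, -0.0253, 0], 0], [[0, 0, 0], [-0.0385, -0.0253, 0], 0], [[0, 0, 0], [-0.0385, -0.0253, 0], 0], [[0, 0, 0], [-0.0385, -0.0253, 0], 0], [[0, 0, 0], [-0.0385, -0.0253, 0], 0], [[0, 0, 0], [-0.0385, -0.0253, 0], 0], [[0, 0, 0], [-0.0385, -0.0253, 0], 0], [[0, 0, 0], [-0.0385, -0.0253, 0], 0], [[0, 0, 0], [-0.0385, -0.0253, 0], 0], [[0, 0, 0], [-0.0385, -0.0253, 0], 0], [[0, 0, 0], [-0.0385, -0.0253, 0], 0]])

```text
time: 18.7
ee_pos: [0.5369, -0.2333, 0.252]
tcp_rot: [180.0, 0.0, 120.4]
wrist_force: [1.6, 0.4, 0.6]
opening: 0.0492
grasp_force: 62.4
```

Request:
servo_tool(moves=[[[0, 0, 0], [0, 0, 0.02], 0], [[0, 0, 0], [0, 0, 0.03], 0], [[0, 0, 0], [0, 0, 0.025], 0], [[0, 0, 0], [0, 0, 0], 0], [[0, 0, 0], [0, 0, 0], 0], [[0, 0, 0], [0, 0, 0], 0]])

```text
time: 19.3
ee_pos: [0.538, -0.2316, 0.1787]
tcp_rot: [179.9, 0.1, 120.4]
wrist_force: [0.5, 0.2, -0.5]
opening: 0.0491
grasp_force: 62.5
```

```bash
python3 - <<'E'
from h import *
go(.5418,-.2314,.142,120.5)
for cam in ("side","top"):
    im,d=camera(cam)
    for n in ("mouth","low_tin_centre"):
        print(cam,n,[(round(r["score"],2),w(r["xyz"],cam).round(4).tolist()) for r in mark_of(n,cam)[:2]])
E
```

```text
now [ 0.538  -0.2316  0.1787] [1.7992e+02 1.1000e-01 1.2036e+02] t 19.3
shift [-0.0017  0.0033  0.0367] turn [ 0.08  0.11 -0.14]
side mouth [(0.56, [0.5419, -0.2271, 0.1489])]
side low_tin_centre [(0.56, [0.5378, -0.232, 0.1805])]
top mouth [(0.73, [0.543, -0.2288, 0.1484])]
top low_tin_centre [(0.75, [0.537, -0.2292, 0.1804])]
```

Request:
servo_tool(moves=[[[0, 0, 0], [-0.0017, 0.0033, 0], 0], [[0, 0, 0], [0, 0, 0], 0], [[0, 0, 0], [0, 0, 0.01], 0], [[0, 0, 0], [0, 0, 0.01], 0], [[0, 0, 0], [0, 0, 0.006], 0], [[0, 0, 0], [0, 0, 0.006], 0], [[0, 0, 0], [0, 0, 0.004], 0], [[0, 0, 0], [0, 0, 0.003], 0], [[0, 0, 0], [0, 0, 0], 0]], force=110)

```text
time: 20.5
ee_pos: [0.541, -0.2312, 0.1375]
tcp_rot: [-180.0, -0.0, 120.3]
wrist_force: [-0.3, -0.0, -0.3]
opening: 0.0475
grasp_force: 113.1
```

Request:
servo_tool(moves=[[[0, 0, 0], [0, 0, 0.004], 0], [[0, 0, 0], [0, 0, 0.004], 0], [[0, 0, 0], [0, 0, 0.004], 0], [[0, 0, 0], [0, 0, 0], 0]])

```text
time: 20.9
ee_pos: [0.5419, -0.2314, 0.1269]
tcp_rot: [179.9, 0.1, 120.3]
wrist_force: [1.3, 0.3, 4.3]
opening: 0.0475
grasp_force: 114.1
```

Request:
servo_tool(moves=[[[0, 0, 0], [0, 0, 0.004], 0], [[0, 0, 0], [0, 0, 0.004], 0], [[0, 0, 0], [0, 0, 0.004], 0], [[0, 0, 0], [0, 0, 0.003], 0], [[0, 0, 0], [0, 0, 0.003], 0], [[0, 0, 0], [0, 0, 0], 0]])

```text
time: 21.5
ee_pos: [0.5424, -0.2318, 0.1097]
tcp_rot: [179.8, 0.2, 120.3]
wrist_force: [0.9, -0.7, 9.6]
opening: 0.0472
grasp_force: 114.6
```

Request:
servo_tool(moves=[[[0, 0, 0], [0, 0, 0.003], 0], [[0, 0, 0], [0, 0, 0.003], 0], [[0, 0, 0], [0, 0, 0.002], 0], [[0, 0, 0], [0, 0, 0], 0], [[0, 0, 0], [0, 0, 0], 0]])

```text
time: 22.0
ee_pos: [0.5425, -0.2319, 0.1022]
tcp_rot: [179.8, 0.2, 120.3]
wrist_force: [0.8, -0.8, 11.5]
opening: 0.0473
grasp_force: 114.8
```

```bash
python3 - <<'E'
from h import *
for cam in ("side","top"):
    im,d=camera(cam)
    for n in ("low_tin_centre",):
        print(cam,n,[(round(r["score"],2),w(r["xyz"],cam).round(4).tolist()) for r in mark_of(n,cam)[:2]])
        for r in cut_out(n,cam)[:1]:
            P=cloud(d,r["mask"],cam); print(len(P),np.percentile(P[:,2],[5,25,50,75,95]).round(4))
print(get_obs()["wrist_force"],get_obs()["ee_pos"])
E
```

```text
side low_tin_centre [(0.61, [0.5454, -0.2323, 0.1026]), (0.33, [0.437, 0.3005, 0.0301])]
2266 [0.0057 0.0074 0.0087 0.0107 0.0218]
top low_tin_centre [(0.44, [0.5438, -0.2303, 0.104]), (0.43, [0.504, 0.2689, 0.0071])]
151 [0.1114 0.1133 0.1145 0.1155 0.1168]
[-0.02209325  0.62162557 13.36615469] [ 0.54244355 -0.23182687  0.10219393]
```

Request:
servo_tool(moves=[[[0, 0, 0], [0, 0, 0.002], 0], [[0, 0, 0], [0, 0, 0.002], 0], [[0, 0, 0], [0, 0, 0], 0], [[0, 0, 0], [0, 0, 0], 0]])

```text
time: 22.7
ee_pos: [0.5425, -0.2319, 0.0983]
tcp_rot: [179.8, 0.2, 120.3]
wrist_force: [0.2, -0.8, 12.5]
opening: 0.0478
grasp_force: 114.8
```

```bash
python3 - <<'E'
from h import *
for cam in ("top",):
    im,d=camera(cam)
    for n in ("low_tin_centre",):
        for r in cut_out(n,cam)[:1]:
            P=cloud(d,r["mask"],cam); print(len(P),np.percentile(P[:,2],[5,25,50,75,95]).round(4))
print(get_obs()["wrist_force"],get_obs()["ee_pos"])
E
```

```text
156 [0.108  0.1095 0.1109 0.1118 0.1128]
[-0.42884872 -0.11202237 13.41377065] [ 0.54248104 -0.23187393  0.0983436 ]
```

Request:
servo_tool(moves=[[[0, 0, 0], [0, 0, 0.0015], 0], [[0, 0, 0], [0, 0, 0], 0], [[0, 0, 0], [0, 0, 0], 0], [[0, 0, 0], [0, 0, 0], 100], [[0, 0, 0], [0, 0, 0], 100], [[0, 0, 0], [0, 0, 0], 100], [[0, 0, 0], [0, 0, 0], 100], [[0, 0, 0], [0, 0, 0], 100], [[0, 0, 0], [0, 0, 0], 100]])

```text
time: 23.7
ee_pos: [0.541, -0.2312, 0.0941]
tcp_rot: [-180.0, -0.0, 120.3]
wrist_force: [0.4, -0.1, -0.6]
opening: 0.0855
grasp_force: 0.0
```

```bash
python3 - <<'E'
from h import *
for cam in ("side","top"):
    im,d=camera(cam)
    for n in ("low_tin_centre",):
        print(cam,n,[(round(r["score"],2),w(r["xyz"],cam).round(4).tolist()) for r in mark_of(n,cam)[:2]])
        for r in cut_out(n,cam)[:1]:
            P=cloud(d,r["mask"],cam); print(len(P),np.percentile(P[:,2],[5,25,50,75,95]).round(4))
print(get_obs()["wrist_force"],get_obs()["ee_pos"])
E
```

```text
side low_tin_centre [(0.67, [0.5435, -0.2327, 0.1029])]
214 [0.1024 0.1137 0.1149 0.1159 0.1173]
top low_tin_centre [(0.69, [0.5452, -0.2289, 0.1073]), (0.25, [0.4354, 0.3002, 0.0277])]
148 [0.1128 0.1142 0.1153 0.1166 0.1181]
[-0.27522457 -0.69661559 -0.13757499] [ 0.54111187 -0.2312391   0.09427193]
```

The lid is held at 0.115 m with the gripper open, so the tin is latched. I withdraw and check.

Request:
servo_tool(moves=[[[0, 0, 0], [0, 0, -0.02], 100], [[0, 0, 0], [0, 0, -0.04], 100], [[0, 0, 0], [0, 0, -0.045], 100], [[0, 0, 0], [0, 0, -0.045], 100], [[0, 0, 0], [0.04, 0.02, 0], 100], [[0, 0, 0], [0.04, 0.02, 0], 100], [[0, 0, 0], [0.04, 0.02, 0], 100], [[0, 0, 0], [0.04, 0.02, 0], 100], [[0, 0, 0], [0, 0, 0], 100], [[0, 0, 0], [0, 0, 0], 100], [[0, 0, 0], [0, 0, 0], 100]])

```text
time: 25.1
ee_pos: [0.5295, -0.0533, 0.2443]
tcp_rot: [-180.0, 0.0, 120.3]
wrist_force: [-0.1, -0.6, 0.2]
opening: 0.0855
grasp_force: 0.0
```

```bash
python3 - <<'E'
from h import *
im,d=camera("top")
for r in cut_out("low_tin_centre","top")[:1]:
    P=cloud(d,r["mask"],"top"); Q=P[abs(P[:,2]-.115)<.006]; A=np.c_[Q[:,:2]-Q[:,:2].mean(0),np.ones(len(Q))]
    print(len(P),np.percentile(P[:,2],[5,50,95]).round(4),"tilt/height",np.linalg.lstsq(A,Q[:,2],rcond=None)[0].round(4))
for n in ("tool_tin","jar","wide_tin_centre","spool"): print(n,[(round(r["score"],2),w(r["xyz"],"top").round(4).tolist()) for r in mark_of(n,"top")[:1]])
im2,_=camera("side")
a=cv2.resize(im[140:235,330:480,::-1],(600,380),interpolation=cv2.INTER_CUBIC); b=cv2.resize(im2[230:320,290:370,::-1],(200,225))
c=np.zeros((380,800,3),np.uint8); c[:,:600]=a; c[:225,600:]=b; cv2.imwrite("pics/end.png",c)
E
```

```text
tool_tin []
jar [(0.88, [0.6151, -0.327, -0.0019])]
wide_tin_centre [(0.69, [0.5432, -0.2258, 0.1207])]
spool [(0.52, [0.5006, 0.2651, 0.0084])]
```

View pics/end.png

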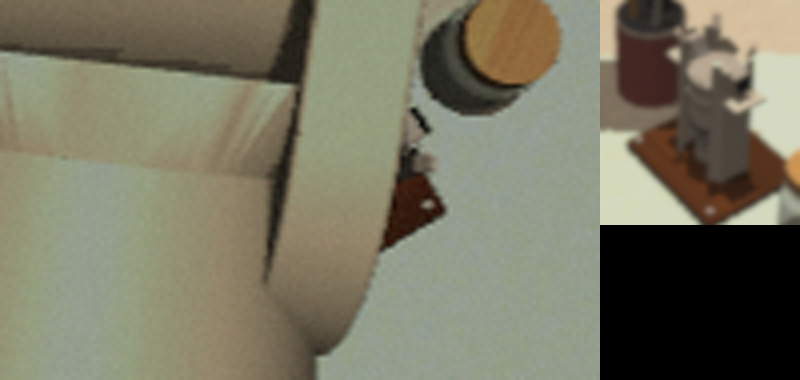

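The arm now hides the dispenser from the top camera. The side inset shows the lid level inside the column at (718,68). I move clear for one more check.

Request:
servo_tool(moves=[[[0, 0, 0], [0.04, 0.024, 0], 100], [[0, 0, 0], [0.04, 0.024, 0], 100], [[0, 0, 0], [0.04, 0.024, 0], 100], [[0, 0, 0], [0.04, 0.024, 0], 100], [[0, 0, 0], [0.04, 0.024, 0], 100], [[0, 0, 0], [0, 0, 0], 100], [[0, 0, 0], [0, 0, 0], 100]])

```text
time: 26.15
ee_pos: [0.532, 0.1812, 0.2439]
tcp_rot: [-180.0, 0.0, 120.4]
wrist_force: [-1.0, 0.5, -0.6]
opening: 0.0854
grasp_force: 0.0
```

```bash
python3 - <<'E'
from h import *
for cam in ("top","side"):
    im,d=camera(cam)
    for r in cut_out("low_tin_centre",cam)[:1]:
        P=cloud(d,r["mask"],cam); Q=P[abs(P[:,2]-.115)<.006]
        if len(Q)<9: continue
        A=np.c_[Q[:,:2]-Q[:,:2].mean(0),np.ones(len(Q))]
        print(cam,len(P),np.percentile(P[:,2],[5,50,95]).round(4),"tilt/height",np.linalg.lstsq(A,Q[:,2],rcond=None)[0].round(4))
    for n in ("tool_tin","jar","wide_tin_centre","spool"): print(n,[(round(r["score"],2),w(r["xyz"],cam).round(4).tolist()) for r in mark_of(n,cam)[:1]])
    if cam=="top": cv2.imwrite("pics/end2.png",cv2.resize(im[140:235,330:480,::-1],None,fx=5,fy=5,interpolation=cv2.INTER_CUBIC))
E
```

```text
top 419 [0.1127 0.1156 0.1183] tilt/height [-0.0049  0.0049  0.1156]
tool_tin [(0.78, [0.4996, -0.1117, -0.002])]
jar [(0.65, [0.6131, -0.3278, -0.0006])]
wide_tin_centre []
spool [(0.5, [0.5019, 0.2686, 0.0082])]
side 197 [0.1076 0.1152 0.1181] tilt/height [0.0316 0.0071 0.1151]
tool_tin [(0.72, [0.5372, -0.2291, 0.006])]
jar [(0.59, [0.6154, -0.3223, -0.0019])]
wide_tin_centre [(0.58, [0.5413, -0.2308, 0.0056])]
spool [(0.63, [0.5041, 0.2679, 0.0089])]
```

View pics/end2.png

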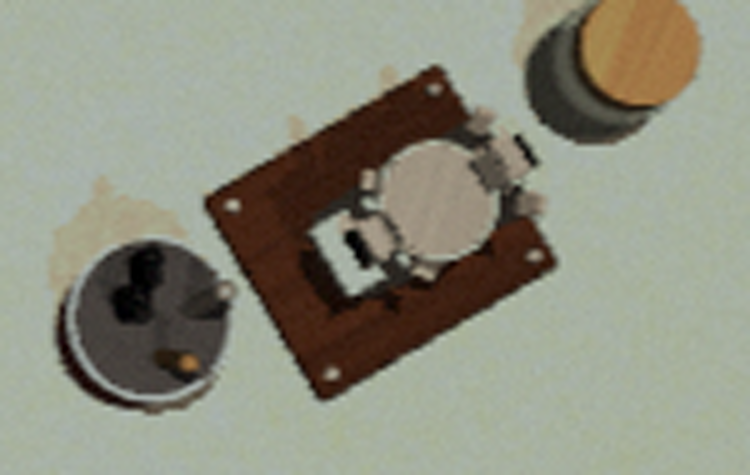

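The top crop shows the lid at (440,200), level, with both catches at (378,238) and (490,168) over its edge in the same place as when the column was empty. The lid is at 0.1156 m, and the tool tin and jar have not moved.

```bash
python3 -c "from workcell import *; print(job_done())"
```

```text
the job is handed in; nothing more can be done
None
```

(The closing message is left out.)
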